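# Load the sample carrier into the analyser and set its push-to-turn selector

## Robot

A 6-joint arm with a two-finger parallel gripper is mounted at the origin on the work surface. World frame = base frame: x ahead of the robot, y to its left, z up, the work surface at z = 0. Lengths are in m, angles in rad, forces in N, time in s.
With the tool pointing down it reaches from about 0.375 to 0.9 m from the base axis. Payload 3.1 kg.
Tool frame: the origin (TCP) lies at the centre of the arm's flange, where the gripper is bolted on; the fingertips stand 182 mm ahead of it and the grasp point (between the pads) lies 164 mm ahead of it; z points along the fingers, y is the line along which they close (so a half turn about z gives the same grasp; the last joint's range is limited). The gripper opens to 87 mm and grips with 3 to 60 N. Pads are 19 mm wide; open, the fingers measure 117 mm over their backs; the gripper's body (75 mm by 190 mm) begins 51 mm behind the grasp point.
Start: joints at [-1.496, 0.527, 1.433, -0, 1.181, -0.178], TCP at [0.157, -0.605, 0.405] pointing down, gripper open.
Joint ranges: [-3.08, 3.08], [-0.75, 2.2], [0.22, 2.44], [-1.43, 4.57], [0, 2.65], [-2.85, 2.85]. Speed limits (rad/s): [2.79, 2.79, 3.14, 3.14, 3.14, 3.14].

## Interface

Orientations are given as a unit quaternion [x, y, z, w].
In Python, from rig import * gives the robot as it stands.
- The arm moves only by the tool move_arm, never from a script. Its argument "commands" is a list that holds one entry, the list of rows, each a list of 6 numbers: the shift along the tool's x, y, z in units of 40 mm (1.0 is 40 mm), then the turn, a rotation vector about the tool's x, y, z in rad. A call has 1 to 12 rows; each row is the pose to reach, as a shift and turn from the pose commanded when the call began, along the tool's axes at that moment; what a row does not reach only later rows make up. A row lasts 1/8 s, in which the tool goes at most 62.5 mm and 10.7 degrees, less where a joint would pass 70% of its speed; a pose out of reach is approached as far as the arm can. A call with a gripper value outside its range is refused whole. "claw" is the closure, from -1 (fully open) to 1 (shut), so that 0 is half open, set as the call begins (left out, the last holds). The fingers move at their own pace and stop on an object; "squeeze" is the grip in N (left out, the last holds). Time passes only in rows, so rows that repeat a pose let the fingers close. It gives the time, the measured TCP pose, the force, the opening and the grip force at its end, in the units of the state.
- get_obs(): the state, without advancing time (a new reading comes with each control period).
- camera(name): name is "scene" or "top" or "wrist"; returns a dict with "pixels" (480x640x3 uint8, blue, green, red), "range_z" (480x640 float32, m along the optical axis (not along the pixel's ray), 0 where there is no reading), "camera_matrix" (3x3 intrinsics, pixels), "extrinsics" (4x4, takes a point from world to camera coordinates). Camera axes: x right, y up, looking along -z (the intrinsics and any distortion apply to the point x, -y, -z); pixel columns grow to the right and rows downward; lengths in m; the calibration is good to about 2 mm. A picture is of the moment at which its call begins.
- hand_in(): hands the job in; it is judged then, once.
The state is a dict: "time": time; "q": joint angles; "joint_velocities": joint speeds; "joint_torque": joint torques, N m; "position": TCP position; "tool_rot": TCP orientation; "ft_force": force on the tool from outside, world axes, zero at the start; "moment": the same for the moment, N m; "grip_width": finger opening in m; "grip_force": force on a finger pad.
Only numpy, scipy, OpenCV 4.12 (cv2) and the standard library are available. Lean on these libraries where they do the work, as an engineer would, in place of code of your own. Each camera call takes 0.05 s, during which the arm holds its last target. There are 200 camera calls.

## Task

Draw the sample carrier out of its parking dock, keep it level, and slide it plain end first into the analyser's port until it is fully home. Only then push the selector knob in and turn it clockwise two positions, to the third mark, and let it spring back out. Leave the other things on the bench where they stand.

Things in the scene. Friction and masses are not known exactly. Their poses are not given: they have to be found in the camera images.
- carrier_mid (a point): Loose aluminium sample carrier with black grip head, 140 mm long. Point: half-way along, 9 mm above its underside; x axis to the plain end, z up. Bar 44 mm wide, 18 thick, x = -40 to +70 mm; head 60 wide, 24 tall (same underside), x = -70 to -40. About 0.25 kg. At first on the bench, head inside the dock, 39 to 57 mm of plain end out; when home, only head and 15 mm of bar are outside.
- carrier_tip (a point): Centre of the carrier's plain end face (70 mm along x from carrier_mid). This end, the only one in reach at the start, goes into the port, so the carrier must be set down and taken again by its head.
- dock: Fixed white parking dock on the bench: a tunnel 110 mm long (its x), 88 wide, 46 tall; inside 72 wide, 38 high, 102 deep, the bench being its floor. Open only at the mouth, which faces its own -x: the carrier is drawn out along -x. Origin: centre of its footprint, at bench height.
- port_mouth (a point): Centre line of the port's opening in the analyser (fixed grey and white housing 160 mm long, 130 wide, 70 tall), 9 mm above the port's floor, 19 mm above the bench. x axis points straight in, z up. Port 54 mm wide, 26 high, 94.5 deep, mouth slightly flared; level floor 10 mm above the bench, ending at the mouth: outside it the carrier overhangs.
- port_end (a point): Port's end wall, on the same line, 94.5 mm along x from port_mouth. The carrier is home when carrier_tip is here, its bar resting on the port's floor.
- dial_grip (a point): Selector knob on top of the analyser, 75 mm inward from the mouth, upright axis. Point: on the axis, mid-height of its grip bar (60 mm along x, 16 thick, 30 tall). Under the bar a disc 64 across, its top face 15 mm below the point. White line on the bar points to -x, at first to the first of four dark dots on the housing, 45 degrees apart clockwise. z up. Frame turns and sinks with the knob.
- dial (a joint): Turn of the selector (rad), clockwise from above positive: marks at 0, 0.785, 1.571, 2.356 (first to fourth). Starts at the first, with about 0.07 rad of play. Teeth block it at each mark unless the knob is pushed in; then it is light to turn (0.03 Nm) and can pass a mark without being let out.
- dial_push (a joint): How far the selector is pushed in (m): 0 out, 0.009 fully in. It turns freely beyond about 0.0075; never force it round while it is out. Spring: 5 N at the start of the push, 9.5 N fully in. It springs out by itself when let go within about 0.1 rad of a mark.
- supply: Bystander: white power supply, 80 x 110 x 55 mm with a handle to 76 mm height, origin at the centre of its underside.
- joystick: Bystander: black joystick box, 85 x 110 x 28 mm, stick to 76 mm height, origin at the centre of its underside.
- slidebox: Bystander: wooden slide box, 80 x 110 x 50 mm, origin at the centre of its underside.
- objective: Bystander: steel microscope objective standing upright, 44 mm across, 72 mm tall, origin at the centre of its underside.

How it is judged:
By the outcome, as a careful person would: the job done as asked, in the order asked, and still so for the second after the job is handed in, with the robot touching nothing.
It also fails if it takes over 64 s, if anything falls off the work surface, if the arm or the gripper's body presses on something with over 40 N, if the wrist force passes 120 N, or if a joint passes its speed limit or range.

## Working session

There is one attempt and no reset: what is moved stays moved. The work goes in short steps, Python scripts to look and compute and a tool call to move; the robot and the scene stay as the last step left them, time stands still between calls to the robot, and variables do not carry over. Pictures are saved under pics/ and viewed, at most 10 in all, crops included, and the job is handed in when it is done.

Besides the shell and the picture viewer there is one more tool, called after "Call:" as name(argument=value, ...) on one line, values as JSON. move_arm: Moves the arm, as the interface text tells. Its arguments: {"type":"object","properties":{"commands":{"type":"array","items":{"type":"array","items":{"type":"array","items":{"type":"number"}}}},"claw":{"type":"number"},"squeeze":{"type":"number"}},"required":["commands"]}

```bash
ls; mkdir -p pics; python3 - <<'E'
from rig import *
import cv2,numpy as np
o=get_obs();print({k:np.round(v,3) for k,v in o.items()})
for n in("top","scene"):
    c=camera(n);cv2.imwrite(f"pics/{n}0.png",c["pixels"]);np.savez(f"{n}0.npz",**c)
    print(n,c["camera_matrix"],np.round(c["extrinsics"],3),c.keys())
E
```

```text
pics
{'time': np.float64(0.0), 'q': array([-1.495,  0.528,  1.434, -0.   ,  1.181, -0.179]), 'joint_velocities': array([ 0.   ,  0.001, -0.001, -0.001,  0.002,  0.   ]), 'joint_torque': array([ -0.   , -44.005, -17.659,   0.063,   0.058,  -0.   ]), 'position': array([ 0.157, -0.605,  0.404]), 'tool_rot': array([ 0.992,  0.127,  0.   , -0.001]), 'ft_force': array([-0.185,  0.134,  0.282]), 'moment': array([-0.027, -0.012, -0.011]), 'grip_force': np.float64(0.0), 'grip_width': np.float64(0.087)}
top [[518.74674603   0.         317.62680266]
 [  0.         518.74674603 235.33582962]
 [  0.           0.           1.        ]] [[-0.025 -1.    -0.006  0.012]
 [ 0.994 -0.026  0.106 -0.574]
 [-0.106 -0.003  0.994 -1.008]
 [ 0.     0.     0.     1.   ]] dict_keys(['pixels', 'range_z', 'camera_matrix', 'extrinsics'])
scene [[434.19580799   0.         325.08157223]
 [  0.         434.19580799 238.65815151]
 [  0.           0.           1.        ]] [[ 0.157  0.988 -0.013 -0.091]
 [-0.77   0.13   0.624  0.381]
 [ 0.618 -0.088  0.781 -1.394]
 [ 0.     0.     0.     1.   ]] dict_keys(['pixels', 'range_z', 'camera_matrix', 'extrinsics'])
```

View pics/top0.png

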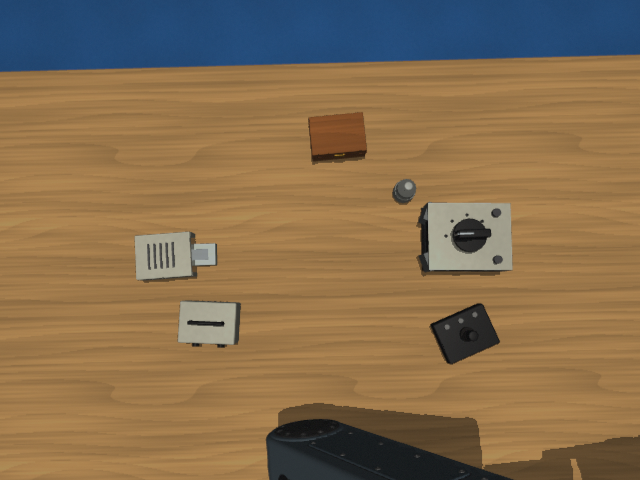

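View pics/scene0.png

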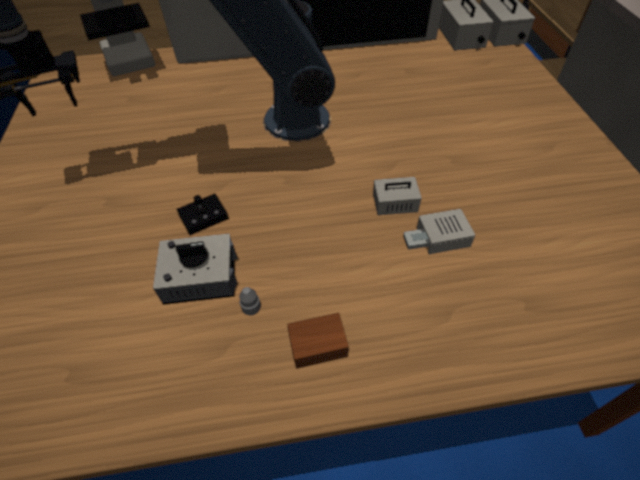

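The top view shows the dock at (135–193, 233–280) with the carrier's plain end at (216,254). The analyser is at (425–512, 203–271), its mouth facing left (+y), and the knob is at (470,236). The supply, joystick, slide box and objective stand around them. I'll measure next.

```bash
cat > h.py <<'E'
from rig import *
import cv2,numpy as np
from scipy.spatial.transform import Rotation as R
def cloud(c):
    K=c["camera_matrix"];E=c["extrinsics"];v,u=np.mgrid[:480,:640];d=c["range_z"].astype(float)
    P=np.stack([(u-K[0,2])/K[0,0]*d,-(v-K[1,2])/K[1,1]*d,-d],-1)
    W=(P-E[:3,3])@E[:3,:3]; W[d==0]=np.nan
    return W
def ray(c,px,z):
    K=c["camera_matrix"];E=c["extrinsics"];px=np.atleast_2d(px).astype(float)
    D=np.c_[(px[:,0]-K[0,2])/K[0,0],-(px[:,1]-K[1,2])/K[1,1],-np.ones(len(px))]@E[:3,:3]
    o=-E[:3,:3].T@E[:3,3]
    return o+D*((z-o[2])/D[:,2])[:,None]
def go(grasp,yaw):
    """grasp point target (world), yaw of tool y axis from world +x; tool down. prints shift(units), rotvec"""
    o=get_obs();Rc=R.from_quat(o["tool_rot"])
    y=np.array([np.cos(yaw),np.sin(yaw),0]);z=np.array([0,0,-1.]);Rt=R.from_matrix(np.c_[np.cross(y,z),y,z])
    p=np.array(grasp)+[0,0,.164]
    print("t",o["time"],"shift",np.round(Rc.inv().apply(p-o["position"])/.04,3),"rot",np.round((Rc.inv()*Rt).as_rotvec(),4),"dist",np.linalg.norm(p-o["position"]))
def st():
    o=get_obs();Rc=R.from_quat(o["tool_rot"]).as_matrix()
    print("t",o["time"],"grasp",np.round(o["position"]+.164*Rc[:,2],4),"yaw",np.round(np.arctan2(Rc[1,1],Rc[0,1]),4),"z",np.round(Rc[:,2],4),"q",np.round(o["q"],3),"F",np.round(o["ft_force"],1),o["grip_width"],o["grip_force"])
E
python3 - <<'E'
from h import *
st()
for n in("top","scene"):
    c=np.load(n+"0.npz");W=cloud(c)
    lab=dict(analyser=((410,195,525,280),.066,.078),dock=((128,225,200,290),.041,.055),tip=((193,235,225,275),.012,.03),knob=((440,205,505,265),.09,.14),
      obj=((385,170,422,215),.06,.09),supply=((170,295,245,350),.05,.06),bench=((250,180,300,300),-.05,.05))
    if n=="scene": lab=dict(analyser=((150,232,240,305),.066,.078),dock=((415,205,480,255),.041,.055),tip=((400,225,425,252),.012,.03),knob=((165,235,220,275),.09,.14),obj=((235,285,265,318),.06,.09))
    for k,((a,b,d,e),z0,z1) in lab.items():
        S=W[b:e,a:d].reshape(-1,3);S=S[(S[:,2]>z0)&(S[:,2]<z1)]
        if len(S)<5: print(n,k,len(S));continue
        r=cv2.minAreaRect((S[:,:2]*1000).astype(np.float32))
        print(n,k,len(S),"z",np.round(np.median(S[:,2]),4),"rect",np.round(r[0],1),np.round(r[1],1),round(r[2],2))
c=np.load("top0.npz")
for a,s,f in(((400,180,530,290),6,"a"),((125,220,245,355),5,"d")):
    I=c["pixels"][a[1]:a[3],a[0]:a[2]];I=cv2.resize(I,None,fx=s*.9,fy=s*.9,interpolation=cv2.INTER_CUBIC)
    cv2.imwrite(f"pics/crop{f}.png",I[:600,:800]);print(I.shape)
E
```

```text
t 0.1 grasp [ 0.1569 -0.6043  0.2399] yaw -1.317 z [-2.e-04  2.e-03 -1.e+00] q [-1.495  0.528  1.434 -0.     1.181 -0.178] F [-0.3  0.7  0.1] 0.08689212294663494 0.0
top analyser 4497 z 0.0698 rect [ 561.2 -290.7] [168.6 131.7] 88.28
top dock 2466 z 0.0456 rect [540.7 303.2] [ 88.1 111.6] 2.91
top tip 506 z 0.0179 rect [543.1 227.9] [79.8 45.7] 0.65
top knob 728 z 0.0938 rect [ 560.5 -289.2] [61.6 61. ] 24.99
top obj 151 z 0.0684 rect [ 660.9 -180.8] [25.5 26.7] 60.27
top supply 2206 z 0.0544 rect [408.1 214.7] [110.4  80. ] 86.3
top bench 5978 z -0.0004 rect [572.6  86.9] [102.6 247.8] 88.78
scene analyser 2751 z 0.0708 rect [ 562.  -289.5] [167.6 133.5] 88.42
scene dock 1336 z 0.0475 rect [541.7 303.8] [ 90.9 111.8] 2.0
scene tip 312 z 0.0192 rect [536.5 232.4] [61.1 52.7] 0.13
scene knob 595 z 0.1046 rect [ 574.4 -287. ] [45.5 61.3] 6.14
scene obj 125 z 0.0681 rect [ 665.7 -179.1] [27.5 22.2] 87.57
(594, 702, 3)
(608, 540, 3)
```

View pics/cropa.png

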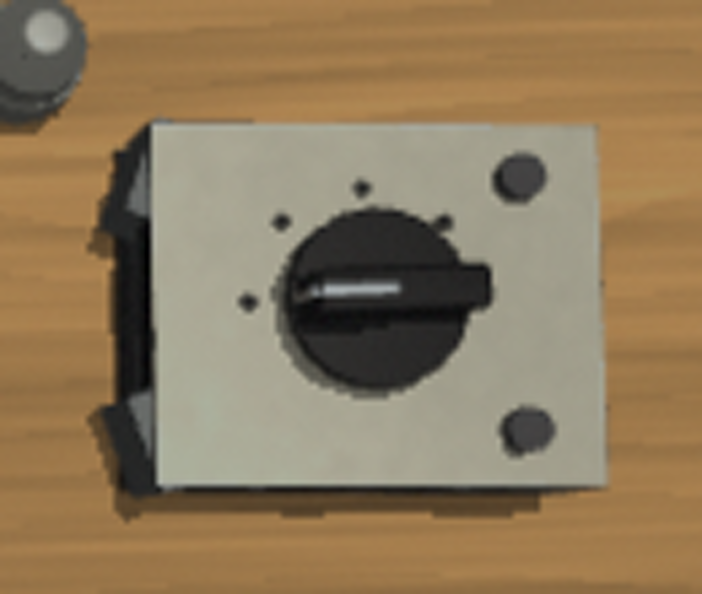

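View pics/cropd.png

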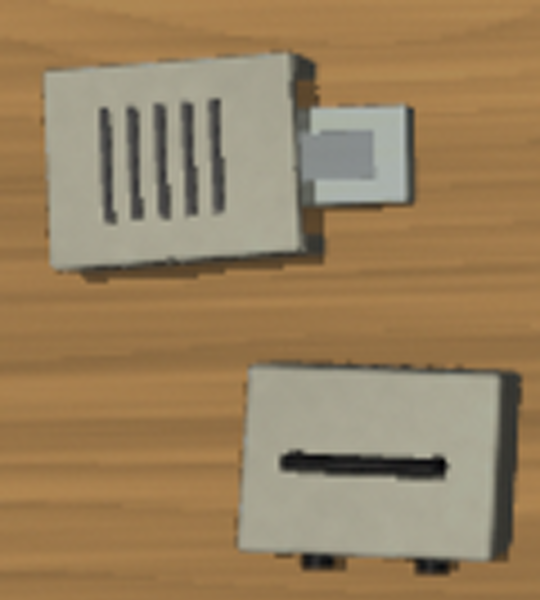

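Analyser crop: the knob's white line points left to the first dot (crop 248,301), and dark flare wings stand either side of the mouth. Dock crop: the carrier's plain end sticks out to the right, ending at crop x≈412, close to square with the dock. I'll refine edges by colour and height.

```bash
python3 - <<'E'
from h import *
c=np.load("top0.npz");W=cloud(c);I=c["pixels"].astype(int)
g=I.sum(2)/3
def rect(box,z0,z1,gm,name,zp):
    a,b,d,e=box;m=np.zeros((480,640),np.uint8)
    m[b:e,a:d]=((W[b:e,a:d,2]>z0)&(W[b:e,a:d,2]<z1)&(g[b:e,a:d]>gm[0])&(g[b:e,a:d]<gm[1]))
    k=max(cv2.findContours(m,cv2.RETR_EXTERNAL,cv2.CHAIN_APPROX_NONE)[0],key=cv2.contourArea)
    P=ray(c,k[:,0,:],zp)[:,:2]*1000
    r=cv2.minAreaRect(P.astype(np.float32));print(name,len(k),np.round(r[0],1),np.round(r[1],1),round(r[2],2),"x",P[:,0].min().round(1),P[:,0].max().round(1),"y",P[:,1].min().round(1),P[:,1].max().round(1))
    return P
A=rect((410,195,525,280),.066,.074,(110,256),"an top",.07)
F=rect((410,195,440,280),.02,.075,(0,100),"flare",.05)
D=rect((128,225,200,290),.041,.05,(110,256),"dock",.046)
T=rect((193,235,225,275),.012,.024,(90,256),"bar",.018)
B=rect((440,205,505,265),.1,.14,(0,256),"bar knob",.115)
for nm,P in(("A",A),("D",D),("T",T)):
    # side edges: fit line of top/bottom edges (x as function of y)
    c0=P.mean(0);y0,y1=P[:,1].min(),P[:,1].max();mid=(P[:,1]>y0+8)&(P[:,1]<y1-8)
    for s in(1,-1):
        Q=P[mid&(s*(P[:,0]-c0[0])>0)];f=np.polyfit(Q[:,1],Q[:,0],1);print(nm,s,"x=",np.round(f,4))
    x0,x1=P[:,0].min(),P[:,0].max();mid=(P[:,0]>x0+8)&(P[:,0]<x1-8)
    for s in(1,-1):
        Q=P[mid&(s*(P[:,1]-c0[1])>0)];f=np.polyfit(Q[:,0],Q[:,1],1);print(nm,s,"y=",np.round(f,4))
# range z rows through port mouth and knob
for v in(228,238,246):print(v,[tuple(np.round(W[v,u,1:]*1000).astype(int)) for u in range(418,432)])
print("knob z max",np.nanmax(W[205:265,440:505,2]))
E
```

```text
an top 298 [ 561.  -294.7] [159.7 127.6] 88.5 x 495.3 626.8 y -376.1 -213.9
flare 167 [ 561.8 -212.2] [133.6  33.7] 7.33 x 496.2 630.2 y -237.4 -199.8
dock 194 [540.7 303.2] [ 87.1 109. ] 2.95 x 495.0 585.8 y 246.9 359.7
bar 83 [543.1 227.6] [44.  44.6] 0.02 x 521.1 565.1 y 205.3 249.9
bar knob 83 [ 560.5 -287.5] [17.8 64.9] 1.03 x 551.2 569.2 y -319.8 -255.1
A 1 x= [2.290000e-02 6.314594e+02]
A -1 x= [2.540000e-02 5.047832e+02]
A 1 y= [-2.400000e-02 -2.024423e+02]
A -1 y= [-3.870000e-02 -3.515407e+02]
D 1 x= [-5.16000e-02  5.98947e+02]
D -1 x= [-5.560000e-02  5.149933e+02]
D 1 y= [4.770000e-02 3.308355e+02]
D -1 y= [6.040000e-02 2.170408e+02]
T 1 x= [-3.880000e-02  5.725327e+02]
T -1 x= [-2.100000e-02  5.272943e+02]
T 1 y= [7.100000e-03 2.458942e+02]
T -1 y= [-4.100000e-03  2.076225e+02]
228 [(np.int64(-210), np.int64(1)), (np.int64(-212), np.int64(0)), (np.int64(-214), np.int64(0)), (np.int64(-216), np.int64(2)), (np.int64(-216), np.int64(12)), (np.int64(-218), np.int64(12)), (np.int64(-220), np.int64(9)), (np.int64(-215), np.int64(44)), (np.int64(-216), np.int64(52)), (np.int64(-2
[... 376 characters left out ...]
p.int64(-215), np.int64(42)), (np.int64(-215), np.int64(53)), (np.int64(-214), np.int64(63)), (np.int64(-215), np.int64(70)), (np.int64(-217), np.int64(68)), (np.int64(-219), np.int64(69)), (np.int64(-220), np.int64(73))]
246 [(np.int64(-208), np.int64(-1)), (np.int64(-209), np.int64(4)), (np.int64(-212), np.int64(1)), (np.int64(-214), np.int64(0)), (np.int64(-215), np.int64(9)), (np.int64(-216), np.int64(12)), (np.int64(-218), np.int64(14)), (np.int64(-214), np.int64(43)), (np.int64(-214), np.int64(52)), (np.int64(-213), np.int64(64)), (np.int64(-214), np.int64(70)), (np.int64(-216), np.int64(71)), (np.int64(-218), np.int64(70)), (np.int64(-220), np.int64(69))]
knob z max 0.1255317680755105
```

```bash
python3 -c "
from h import *
go([.543,.222,.12],.03)"
```

```text
t 0.1 shift [ 14.53  -17.575   3.036] rot [-0.0014 -0.0016 -1.347 ] dist 0.920189254219118
```

Call:
move_arm(commands=[[[14.53,-17.57,0,0,0,-1.347],[14.53,-17.57,0,0,0,-1.347],[14.53,-17.57,0,0,0,-1.347],[14.53,-17.57,0,0,0,-1.347],[14.53,-17.57,0,0,0,-1.347],[14.53,-17.57,0,0,0,-1.347],[14.53,-17.57,0,0,0,-1.347],[14.53,-17.57,0,0,0,-1.347],[14.53,-17.57,0,0,0,-1.347],[14.53,-17.57,0,0,0,-1.347],[14.53,-17.57,0,0,0,-1.347],[14.53,-17.57,0,0,0,-1.347]]], claw=-1)

```text
time: 1.6
position: [0.475, 0.0766, 0.4047]
tool_rot: [0.696, 0.718, -0.0, 0.0]
ft_force: [1.9, -1.0, 0.3]
grip_width: 0.0869
grip_force: 0.0
```

```bash
python3 -c "
from h import *
st();go([.543,.222,.10],.03)"
```

```text
t 1.6 grasp [0.475  0.0766 0.2407] yaw 0.0304 z [ 1.e-04 -3.e-04 -1.e+00] q [-0.073  0.335  1.784 -0.     1.022 -0.103] F [ 1.9 -1.   0.3] 0.08687753631899243 0.0
t 1.6 shift [3.582 1.81  3.515] rot [0.     0.0003 0.0004] dist 0.21341230512313433
```

Call:
move_arm(commands=[[[3.58,1.81,3.5,0,0,0],[3.58,1.81,3.5,0,0,0],[3.58,1.81,3.5,0,0,0],[3.58,1.81,3.5,0,0,0],[3.58,1.81,3.5,0,0,0],[3.58,1.81,3.5,0,0,0]]])

```text
time: 2.35
position: [0.5423, 0.2193, 0.2652]
tool_rot: [0.696, 0.718, -0.0, 0.0]
ft_force: [0.2, -0.1, -0.5]
grip_width: 0.0868
grip_force: 0.0
```

```bash
python3 - <<'E'
from h import *
st()
c=camera("wrist");cv2.imwrite("pics/w1.png",c["pixels"])
W=cloud(c);m=(W[...,2]>.012)&(W[...,2]<.024)&(W[...,0]>.5)&(W[...,0]<.6)&(W[...,1]>.18)&(W[...,1]<.245)
S=W[m]*1000;print(len(S),cv2.minAreaRect(S[:,:2].astype(np.float32)),np.median(S[:,2]))
for s in np.arange(210,245,8):
    q=S[abs(S[:,1]-s)<2];print(s,np.percentile(q[:,0],[1,99]).round(1))
go([.543,.222,.0205],.03)
E
```

```text
t 2.35 grasp [0.5423 0.2192 0.1012] yaw 0.0298 z [-3.e-04 -3.e-04 -1.e+00] q [ 0.193  0.664  1.648 -0.     0.83   0.164] F [ 0.2 -0.1 -0.5] 0.08676021013957955 0.0
4615 ((543.4498291015625, 226.56683349609375), (43.79951858520508, 36.65878677368164), 0.474918007850647) 18.62730638461035
210 [522.3 564.6]
218 [521.8 565.2]
226 [521.7 564.6]
234 [521.8 564.7]
242 [521.9 564.3]
t 2.4 shift [0.075 0.014 2.029] rot [ 0.0007  0.0001 -0.0008] dist 0.08121041246524742
```

View pics/w1.png

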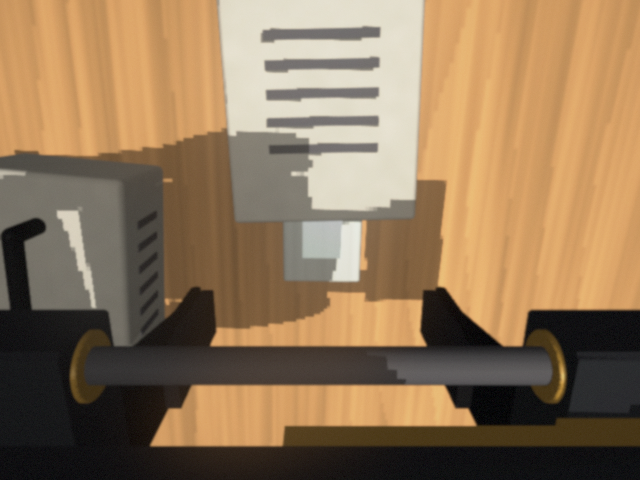

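The wrist view shows the plain end at (285–360, 220–282), between the open fingers and square to the tool, with the supply clear on the left. I'll descend and grip.

Call:
move_arm(commands=[[[0.08,0.02,1.0,0,0,0.02],[0.08,0.02,1.7,0,0,0.02],[0.08,0.02,2.0,0,0,0.02],[0.08,0.02,2.0,0,0,0.02]]])

```text
time: 2.9
position: [0.5433, 0.2224, 0.1851]
tool_rot: [0.704, 0.71, -0.0, -0.0]
ft_force: [0.2, 0.2, -0.0]
grip_width: 0.0868
grip_force: 0.0
```

Call:
move_arm(commands=[[[0,0,0,0,0,0],[0,0,0,0,0,0],[0,0,0,0,0,0],[0,0,0,0,0,0],[0,0,0,0,0,0]]], claw=1, squeeze=30)

```text
time: 3.52
position: [0.5433, 0.2231, 0.1848]
tool_rot: [0.703, 0.711, 0.0, 0.0]
ft_force: [0.1, 0.2, 0.3]
grip_width: 0.045
grip_force: 0.4
```

```bash
python3 -c "
from h import *
st();go([.549,.072,.0215],.02)"
```

```text
t 3.525 grasp [0.5433 0.2231 0.0208] yaw 0.0102 z [ 2.e-04  0.e+00 -1.e+00] q [ 0.2    0.797  1.668 -0.     0.676  0.189] F [0.1 0.2 0.3] 0.04498199493025709 0.37168401293456554
t 3.525 shift [-3.779  0.105 -0.016] rot [ 0.0002 -0.     -0.0098] dist 0.1512089575900449
```

Call:
move_arm(commands=[[[0,0,0,0,0,0],[0,0,0,0,0,0],[-0.3,0.01,0,0,0,0],[-0.8,0.02,0,0,0,0],[-1.4,0.03,0,0,0,0],[-2.0,0.05,0,0,0,0],[-2.6,0.06,0,0,0,0],[-3.2,0.08,0,0,0,0],[-3.6,0.09,0,0,0,0],[-3.8,0.1,0,0,0,0],[-3.8,0.1,0,0,0,0]]])

```text
time: 4.9
position: [0.5488, 0.0701, 0.1848]
tool_rot: [0.704, 0.711, -0.0, 0.0]
ft_force: [-0.8, -2.2, 1.6]
grip_width: 0.0439
grip_force: 30.0
```

Call:
move_arm(commands=[[[0,0,0,0,0,0],[0,0,0,0,0,0],[0,0,0,0,0,0],[0,0,-1,0,0,0],[0,0,-2,0,0,0],[0,0,-2,0,0,0]]], claw=-1)

```text
time: 5.65
position: [0.5499, 0.0714, 0.2675]
tool_rot: [0.703, 0.711, 0.002, 0.003]
ft_force: [0.4, -0.5, 0.2]
grip_width: 0.0857
grip_force: 0.0
```

```bash
python3 - <<'E'
from h import *
st()
c=camera("top");W=cloud(c);I=c["pixels"];cv2.imwrite("pics/top1.png",I)
for n,z0,z1 in(("all",.012,.03),("head",.0205,.03)):
    m=(W[...,2]>z0)&(W[...,2]<z1)&(W[...,0]>.49)&(W[...,0]<.61)&(W[...,1]>.03)&(W[...,1]<.235)
    S=W[m]*1000;print(n,len(S),cv2.minAreaRect(S[:,:2].astype(np.float32)),np.median(S[:,2]),S[:,1].min(),S[:,1].max())
E
```

```text
t 5.65 grasp [0.551  0.0713 0.1035] yaw 0.0106 z [ 6.7e-03 -4.0e-04 -1.0e+00] q [-0.072  0.631  1.727  0.     0.776 -0.083] F [ 0.4 -0.5  0.2] 0.08574820653949385 0.0
all 168 ((527.1443481445312, 161.6243896484375), (36.98754119873047, 22.503339767456055), 85.15558624267578) 21.216821833540955 142.59237513435625 181.00227767817012
head 93 ((525.9111938476562, 163.2584228515625), (31.92351531982422, 23.1043701171875), 78.20034790039062) 23.27968643622857 146.39303244137034 180.22072068608512
```

```bash
python3 - <<'E'
from h import *
c=camera("wrist");W=cloud(c);cv2.imwrite("pics/w2.png",c["pixels"])
st()
for n,z0,z1 in(("all",.012,.03),("head",.0215,.03)):
    m=(W[...,2]>z0)&(W[...,2]<z1)&(W[...,0]>.49)&(W[...,0]<.61)&(W[...,1]>.03)&(W[...,1]<.235)
    S=W[m]*1000;print(n,len(S),cv2.minAreaRect(S[:,:2].astype(np.float32)),np.median(S[:,2]))
    for s in range(70,215,12):
        q=S[abs(S[:,1]-s)<2]
        if len(q)>20: print(s,np.percentile(q[:,0],[1,99]).round(1),end=" ")
    print()
E
```

```text
t 5.75 grasp [0.5486 0.0713 0.1008] yaw 0.0104 z [ 3.e-04 -0.e+00 -1.e+00] q [-0.073  0.635  1.73  -0.     0.776 -0.083] F [-0.2 -0.2 -0.9] 0.08661213968323175 0.0
all 24107 ((547.5635986328125, 125.22557067871094), (59.98917007446289, 139.73403930664062), 0.45057961344718933) 19.085779463788455
70 [526.4 569.3] 82 [526.  569.4] 94 [526.3 569.2] 106 [525.9 569.2] 118 [526.2 569.3] 130 [526.  568.9] 142 [526.1 568.9] 154 [525.9 569.1] 166 [519.2 575.1] 178 [518.1 576. ] 190 [517.9 576.3] 
head 7981 ((547.6121826171875, 135.3755340576172), (59.84664535522461, 119.28032684326172), 0.5636488795280457) 24.29677410894051
166 [518.7 575.2] 178 [518.1 576. ] 190 [518.1 576.3]
```

View pics/w2.png

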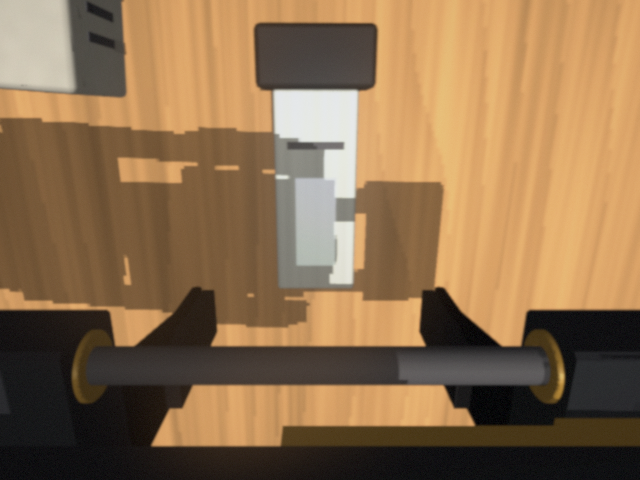

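The wrist view shows the whole carrier out of the dock and square: head at (255–376, 24–90), plain end at row 290. Next I take it by the head.

```bash
python3 -c "
from h import *
go([.5473,.182,.0205],.006)"
```

```text
t 5.75 shift [ 2.767 -0.003  2.008] rot [0.0003 0.     0.0044] dist 0.13674074696730015
```

Call:
move_arm(commands=[[[1.2,0,0,0,0,0.004],[2.3,0,0,0,0,0.004],[2.75,0,0,0,0,0.004],[2.75,0,0.6,0,0,0.004],[2.75,0,1.3,0,0,0.004],[2.75,0,1.8,0,0,0.004],[2.75,0,2.0,0,0,0.004],[2.75,0,2.0,0,0,0.004]]])

```text
time: 6.75
position: [0.5474, 0.1807, 0.184]
tool_rot: [0.705, 0.709, -0.001, -0.0]
ft_force: [0.1, -0.7, -0.0]
grip_width: 0.087
grip_force: 0.0
```

Call:
move_arm(commands=[[[0,0,0,0,0,0],[0,0,0,0,0,0],[0,0,0,0,0,0],[0,0,0,0,0,0],[0,0,0,0,0,0],[0,0,0,0,0,0]]], claw=1, squeeze=55)

```text
time: 7.5
position: [0.5478, 0.1811, 0.185]
tool_rot: [0.705, 0.709, 0.0, 0.0]
ft_force: [0.2, 0.5, 1.8]
grip_width: 0.0596
grip_force: 55.0
```

```bash
python3 - <<'E'
from h import *
st()
# carrier tip 126.7 ahead of grasp; port dir d=(-.024,-1); mouth (.5628,-.215)
d=np.array([-.024,-1,0]);d/=np.linalg.norm(d);m=np.array([.5628,-.215,0])
for k in(-.035,.0945): print(k,m+d*(k-.127)); go(m+d*(k-.127)+[0,0,.0325],-.024)
E
```

```text
t 7.5 grasp [0.5479 0.1811 0.021 ] yaw 0.006 z [ 5.e-04  0.e+00 -1.e+00] q [ 0.126  0.79   1.696 -0.     0.656  0.12 ] F [0.2 0.5 1.8] 0.05957362350443606 54.99759078025818
-0.035 [ 0.56668688 -0.05304664  0.        ]
t 7.5 shift [-5.856  0.437 -0.288] rot [ 0.0005 -0.      0.03  ] dist 0.23517753874574449
0.0945 [ 0.56357978 -0.18250936  0.        ]
t 7.5 shift [-9.092  0.34  -0.288] rot [ 0.0005 -0.      0.03  ] dist 0.3641218284174586
```

Call:
move_arm(commands=[[[0,0,-0.2,0,0,0],[0,0,-0.35,0,0,0],[-0.6,0.05,-0.35,0,0,0.01],[-1.6,0.12,-0.35,0,0,0.02],[-2.8,0.2,-0.35,0,0,0.03],[-4.0,0.3,-0.35,0,0,0.03],[-5.0,0.4,-0.35,0,0,0.03],[-5.6,0.44,-0.35,0,0,0.03],[-5.85,0.44,-0.35,0,0,0.03],[-5.85,0.44,-0.35,0,0,0.03]]])

```text
time: 8.75
position: [0.5665, -0.0529, 0.1989]
tool_rot: [0.716, 0.698, 0.0, -0.0]
ft_force: [-0.9, 0.3, -2.9]
grip_width: 0.0592
grip_force: 55.0
```

```bash
python3 - <<'E'
from h import *
st()
c=camera("scene");W=cloud(c);I=c["pixels"]
cv2.imwrite("pics/s2.png",cv2.resize(I[180:330,140:340],None,fx=4,fy=4,interpolation=cv2.INTER_CUBIC))
c=camera("top");cv2.imwrite("pics/t2.png",cv2.resize(c["pixels"][170:290,350:510],None,fx=5,fy=5,interpolation=cv2.INTER_CUBIC))
W2=cloud(c)
for w in(W,W2):
    m=(w[...,2]>.022)&(w[...,2]<.045)&(w[...,0]>.53)&(w[...,0]<.605)&(w[...,1]>-.195)&(w[...,1]<-.095)
    S=w[m]*1000
    if len(S)<30: print(len(S));continue
    print(len(S),cv2.minAreaRect(S[:,:2].astype(np.float32)))
    for y in range(-190,-95,15):
        q=S[abs(S[:,1]-y)<4]
        if len(q)>5: print(y,len(q),np.percentile(q[:,0],[2,98]).round(1),np.median(q[:,2]).round(1))
E
```

```text
t 8.75 grasp [ 0.5665 -0.0529  0.0349] yaw -0.025 z [-3.e-04  3.e-04 -1.e+00] q [-0.29   0.76   1.714  0.     0.668 -0.265] F [-0.9  0.3 -2.9] 0.05921224103419179 54.99625923466738
654 ((564.8331909179688, -137.75833129882812), (85.2621841430664, 47.8098258972168), 89.51881408691406)
-175 58 [543.5 586.4] 32.3
-160 63 [544.3 586.2] 32.5
-145 63 [543.  587.2] 33.0
-130 63 [543.3 587.2] 32.6
-115 60 [545.3 587.4] 32.6
-100 60 [546.2 587.4] 32.9
307 ((562.4236450195312, -165.4278564453125), (28.61487579345703, 44.55199432373047), 87.2272720336914)
-175 90 [541.7 583.9] 31.2
-160 89 [541.8 584.4] 31.6
```

View pics/s2.png

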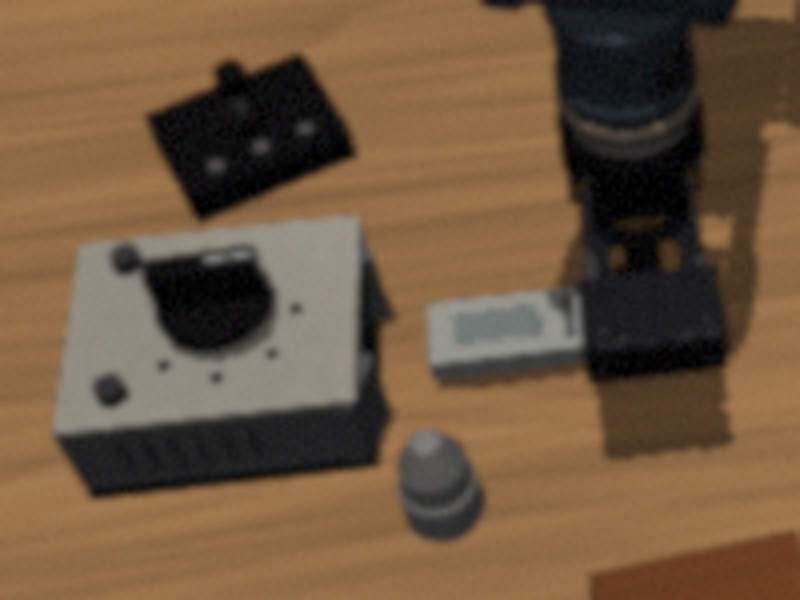

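The scene view shows the carrier level and lined up with the port, its tip at crop x≈428 and the mouth at ≈385. The objective stands clear at (440,480). I'll insert it now.

Call:
move_arm(commands=[[[-0.4,0.02,0,0,0,0],[-0.8,0.02,0,0,0,0],[-1.2,0.02,0,0,0,0],[-1.6,0.02,0.03,0,0,0],[-2.0,0.02,0.05,0,0,0],[-2.4,0.02,0.06,0,0,0],[-2.7,0.02,0.06,0,0,0],[-2.9,0.02,0.07,0,0,0],[-3.0,0.02,0.07,0,0,0],[-3.0,0.02,0.07,0,0,0]]])

```text
time: 10.1
position: [0.5646, -0.1728, 0.1959]
tool_rot: [0.716, 0.699, 0.0, -0.0]
ft_force: [-0.3, 0.4, -1.9]
grip_width: 0.0593
grip_force: 55.0
```

```bash
python3 -c "
from h import *
st()"
```

```text
t 10.1 grasp [ 0.5645 -0.1727  0.0319] yaw -0.0241 z [-1.e-04  2.e-04 -1.e+00] q [-0.486  0.781  1.658  0.     0.703 -0.462] F [-0.3  0.4 -1.9] 0.059269942217307706 54.99627932722433
```

Call:
move_arm(commands=[[[-0.1,0,0.02,0,0,0],[-0.16,0,0.03,0,0,0],[-0.2,0,0.03,0,0,0],[-0.24,0,0.03,0,0,0],[-0.27,0,0.03,0,0,0]]])

```text
time: 10.72
position: [0.5645, -0.1814, 0.195]
tool_rot: [0.716, 0.698, 0.001, -0.001]
ft_force: [3.0, 12.5, 2.6]
grip_width: 0.0596
grip_force: 55.0
```

```bash
python3 -c "
from h import *
st()"
```

```text
t 10.725 grasp [ 0.5646 -0.1808  0.031 ] yaw -0.0249 z [ 1.0e-04  4.1e-03 -1.0e+00] q [-0.5    0.784  1.651  0.006  0.708 -0.479] F [ 3.  12.5  2.6] 0.05961108900523324 55.01359625857731
```

Call:
move_arm(commands=[[[-0.04,0,0,0,0,0],[-0.07,0,0,0,0,0],[-0.07,0,0,0,0,0]]])

```text
time: 11.1
position: [0.5646, -0.1821, 0.195]
tool_rot: [0.716, 0.698, 0.002, -0.003]
ft_force: [5.0, 17.6, 3.5]
grip_width: 0.0593
grip_force: 55.0
```

```bash
python3 - <<'E'
from h import *
st()
c=camera("scene");W=cloud(c);np.savez("s3.npz",**c)
cv2.imwrite("pics/s3.png",cv2.resize(c["pixels"][215:305,180:300],None,fx=6,fy=6,interpolation=cv2.INTER_CUBIC))
g=c["pixels"].mean(2)
S=W[(W[...,2]>.025)&(W[...,2]<.04)&(W[...,0]>.54)&(W[...,0]<.59)&(W[...,1]>-.225)&(W[...,1]<-.13)&(g>70)]*1000
print(len(S),"bright bar y",np.percentile(S[:,1],[1,50,99]).round(1))
E
```

```text
t 11.1 grasp [ 0.5645 -0.1809  0.031 ] yaw -0.0249 z [-3.0e-04  7.3e-03 -1.0e+00] q [-0.502  0.785  1.65   0.01   0.71  -0.484] F [ 5.  17.6  3.5] 0.05934117017913866 55.03421679051826Traceback (most recent call last):
  File "<stdin>", line 7, in <module>
    return _quantile_unchecked(
        a, q, axis, out, overwrite_input, method, keepdims, weights)
    return _ureduce(a,
                    func=_quantile_ureduce_func,
    ...<5 lines>...
                    overwrite_input=overwrite_input,
                    method=method)
    r = func(a, **kwargs)
    result = _quantile(arr,
                       quantiles=q,
    ...<2 lines>...
                       out=out,
                       weights=wgt)
    slices_having_nans = np.isnan(arr[-1, ...])
                                  ~~~^^^^^^^^^
IndexError: index -1 is out of bounds for axis 0 with size 0
```

View pics/s3.png

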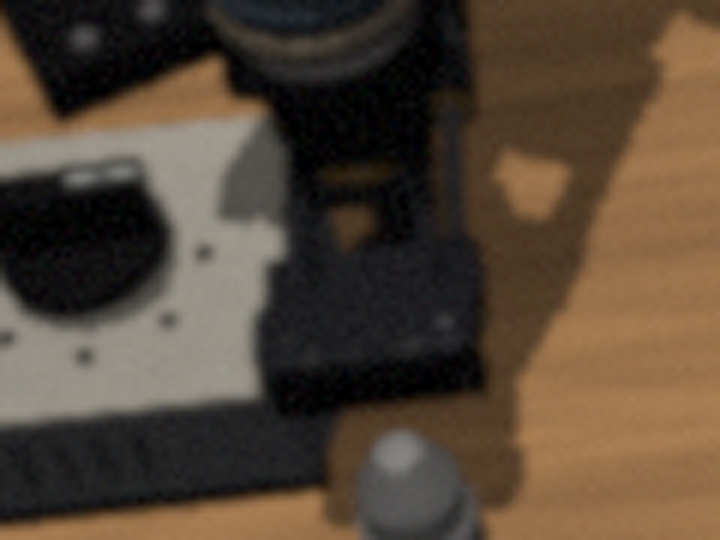

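The picture shows the head right up at the mouth. The force rises with no further travel, so it is against a stop. I'll ease off, release, lift and check.

Call:
move_arm(commands=[[[0.08,0,0,0,0,0],[0.08,0,0,0,0,0]]])

```text
time: 11.4
position: [0.5646, -0.1812, 0.195]
tool_rot: [0.716, 0.699, 0.001, -0.001]
ft_force: [2.3, 8.7, 2.3]
grip_width: 0.0597
grip_force: 55.0
```

Call:
move_arm(commands=[[[0,0,0,0,0,0],[0,0,0,0,0,0],[0,0,0,0,0,0],[0,0,-0.8,0,0,0],[0,0,-2.0,0,0,0],[0,0,-3.2,0,0,0],[0.8,0,-3.6,0,0,0],[0.8,0,-3.6,0,0,0],[0.8,0,-3.6,0,0,0]]], claw=-1)

```text
time: 12.52
position: [0.5649, -0.1515, 0.3383]
tool_rot: [0.715, 0.699, -0.0, -0.0]
ft_force: [-0.2, -0.1, 0.2]
grip_width: 0.087
grip_force: 0.0
```

```bash
python3 - <<'E'
from h import *
st()
for n in("top","scene","wrist"):
    c=camera(n);W=cloud(c);g=c["pixels"].mean(2);np.savez(n+"4.npz",**c)
    S=W[(W[...,2]>.022)&(W[...,2]<.04)&(W[...,0]>.525)&(W[...,0]<.605)&(W[...,1]>-.235)&(W[...,1]<-.13)]*1000
    print(n,len(S))
    if len(S)>20:
        print(" y",np.percentile(S[:,1],[1,50,99]).round(1),"z",np.percentile(S[:,2],[10,50,90]).round(1))
        H=S[abs(S[:,2]-34)<3.5]; 
        if len(H)>9:print(" head rect",cv2.minAreaRect(H[:,:2].astype(np.float32)))
    A=W[(abs(W[...,2]-.07)<.005)&(abs(W[...,0]-.565)<.03)&(W[...,1]>-.24)&(W[...,1]<-.15)]*1000
    if len(A):print(" face y",np.percentile(A[:,1],[95,99]).round(1))
    B=W[(W[...,2]>.115)&(W[...,2]<.13)&(abs(W[...,0]-.56)<.045)&(abs(W[...,1]+.289)<.045)]*1000
    if len(B)>9:print(" knob",len(B),cv2.minAreaRect(B[:,:2].astype(np.float32)),np.median(B[:,2]))
c=np.load("scene4.npz");cv2.imwrite("pics/s4.png",cv2.resize(c["pixels"][215:305,150:300],None,fx=5,fy=5,interpolation=cv2.INTER_CUBIC))
E
```

```text
t 12.525 grasp [ 0.5648 -0.1516  0.1743] yaw -0.0238 z [-6.e-04 -3.e-04 -1.e+00] q [-4.530e-01  5.570e-01  1.599e+00 -1.000e-03  9.850e-01 -4.290e-01] F [-0.2 -0.1  0.2] 0.08697967297271215 0.0
top 0
scene 456
 y [-214.7 -189.1 -167.8] z [26.8 33.5 36.2]
 head rect ((566.8419799804688, -191.57261657714844), (46.64192581176758, 74.11685180664062), 87.71175384521484)
 face y [-214.4 -213.5]
 knob 204 ((562.7950439453125, -287.17938232421875), (17.1818904876709, 59.885337829589844), 1.2640976905822754) 121.08854729749848
wrist 5369
 y [-216.1 -187.  -165.9] z [27.7 33.7 35.3]
 head rect ((565.5074462890625, -191.73260498046875), (52.1767578125, 79.92639923095703), 88.08258819580078)
 face y [-211.2 -210.8]
```

View pics/s4.png

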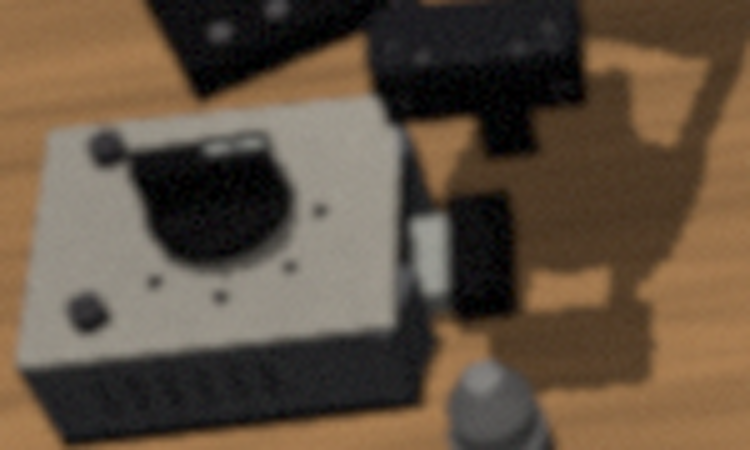

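The head stands off the face by a strip of bar; measured rear to face is 45 mm, which equals the head plus 15 mm of bar, so it is home. The knob comes next.

```bash
python3 -c "
from h import *
go([.5612,-.2875,.117],-.024)"
```

```text
t 12.675 shift [-3.392 -0.007  1.415] rot [-0.0017 -0.0005 -0.0009] dist 0.1470048877209912
```

Call:
move_arm(commands=[[[-1.2,0,0,0,0,0],[-2.4,0,0,0,0,0],[-3.2,0,0,0,0,0],[-3.4,0,0.1,0,0,0],[-3.4,0,0.6,0,0,0],[-3.4,0,1.1,0,0,0],[-3.4,0,1.35,0,0,0],[-3.4,0,1.4,0,0,0],[-3.4,0,1.4,0,0,0]]])

```text
time: 13.8
position: [0.5621, -0.2869, 0.283]
tool_rot: [0.715, 0.699, 0.0, 0.0]
ft_force: [-0.4, -0.6, 0.1]
grip_width: 0.0869
grip_force: 0.0
```

```bash
python3 - <<'E'
from h import *
st()
c=camera("wrist");W=cloud(c)
B=W[(W[...,2]>.112)&(W[...,2]<.13)&(abs(W[...,0]-.56)<.04)&(abs(W[...,1]+.289)<.045)]*1000
print(len(B)); 
if len(B)>9:print(cv2.minAreaRect(B[:,:2].astype(np.float32)),np.percentile(B[:,2],[10,50,90]))
E
```

```text
t 13.8 grasp [ 0.5622 -0.287   0.119 ] yaw -0.0236 z [ 4.e-04 -2.e-04 -1.e+00] q [-0.649  0.685  1.516  0.     0.94  -0.625] F [-0.4 -0.6  0.1] 0.08685616205854435 0.0
4410
((561.5259399414062, -286.1197509765625), (16.037580490112305, 61.581024169921875), 0.7856614589691162) [119.16907509 121.20911257 122.20567843]
```

Call:
move_arm(commands=[[[0,-0.01,0.1,0,0,0],[0,-0.01,0.1,0,0,0]]])

```text
time: 14.1
position: [0.5614, -0.2871, 0.2788]
tool_rot: [0.716, 0.699, -0.0, -0.0]
ft_force: [0.4, 0.0, -0.4]
grip_width: 0.087
grip_force: 0.0
```

Call:
move_arm(commands=[[[0,0,0,0,0,0],[0,0,0,0,0,0],[0,0,0,0,0,0],[0,0,0,0,0,0],[0,0,0,0,0,0],[0,0,0,0,0,0],[0,0,0,0,0,0],[0,0,0,0,0,0],[0,0,0,0,0,0]]], claw=1, squeeze=40)

```text
time: 15.22
position: [0.5619, -0.2871, 0.2788]
tool_rot: [0.716, 0.699, 0.0, 0.001]
ft_force: [2.6, 0.6, -0.7]
grip_width: 0.0159
grip_force: 40.0
```

```bash
python3 -c "
from h import *
st();print(get_obs()['moment'])"
```

```text
t 15.225 grasp [ 0.5621 -0.2872  0.1148] yaw -0.0242 z [ 1.4e-03 -3.0e-04 -1.0e+00] q [-6.490e-01  6.910e-01  1.519e+00  1.000e-03  9.300e-01 -6.260e-01] F [ 2.6  0.6 -0.7] 0.01594814233995379 39.99843494966626
[ 0.06427653 -0.4769874   0.00376477]
```

Call:
move_arm(commands=[[[0,0,0.06,0,0,0],[0,0,0.12,0,0,0],[0,0,0.17,0,0,0],[0,0,0.22,0,0,0],[0,0,0.22,0,0,0]]])

```text
time: 15.85
position: [0.5619, -0.2871, 0.2711]
tool_rot: [0.716, 0.699, 0.0, 0.001]
ft_force: [1.4, 1.7, 7.3]
grip_width: 0.0157
grip_force: 40.0
```

```bash
python3 -c "
from h import *
st();print(get_obs()['moment'])"
```

```text
t 15.85 grasp [ 0.5621 -0.2872  0.1071] yaw -0.0241 z [ 1.6e-03 -6.0e-04 -1.0e+00] q [-6.490e-01  7.020e-01  1.523e+00  1.000e-03  9.150e-01 -6.260e-01] F [1.4 1.7 7.3] 0.015651716071299927 40.00039927661419
[ 0.33136809 -0.15652483 -0.00501001]
```

Call:
move_arm(commands=[[[0,0,0.04,0,0,0],[0,0,0.06,0,0,0],[0,0,0.07,0,0,0],[0,0,0.07,0,0,0]]])

```text
time: 16.35
position: [0.5619, -0.2871, 0.2696]
tool_rot: [0.716, 0.699, 0.0, 0.001]
ft_force: [-0.5, 2.6, 13.3]
grip_width: 0.0157
grip_force: 40.0
```

```bash
python3 -c "
from h import *
st();print(get_obs()['moment'])"
```

```text
t 16.35 grasp [ 0.5622 -0.2873  0.1056] yaw -0.0239 z [ 0.0019 -0.001  -1.    ] q [-0.649  0.704  1.524  0.     0.911 -0.626] F [-0.5  2.6 13.3] 0.01568557126557215 40.00189242884517
[ 0.50767881  0.07329551 -0.01925194]
```

Call:
move_arm(commands=[[[0,0,0,0,0,0.05],[0,0,0,0,0,0.13],[0,0,0,0,0,0.21],[0,0,0,0,0,0.21]]])

```text
time: 16.85
position: [0.5621, -0.2871, 0.2696]
tool_rot: [0.785, 0.619, 0.001, 0.001]
ft_force: [0.8, 2.8, 13.6]
grip_width: 0.0156
grip_force: 40.0
```

```bash
python3 -c "
from h import *
st();print(get_obs()['moment'])"
```

```text
t 16.85 grasp [ 0.5626 -0.2873  0.1056] yaw -0.2346 z [ 0.003  -0.0012 -1.    ] q [-6.490e-01  7.040e-01  1.524e+00  1.000e-03  9.110e-01 -4.150e-01] F [ 0.8  2.8 13.6] 0.015582916723671146 40.00198443420231
[ 0.52449395 -0.06907269 -0.0505233 ]
```

Call:
move_arm(commands=[[[0,0,0,0,0,0.14],[0,0,0,0,0,0.28],[0,0,0,0,0,0.42],[0,0,0,0,0,0.56],[0,0,0,0,0,0.7],[0,0,0,0,0,0.84],[0,0,0,0,0,0.98],[0,0,0,0,0,1.12],[0,0,0,0,0,1.26],[0,0,0,0,0,1.36],[0,0,0,0,0,1.36]]])

```text
time: 18.23
position: [0.5633, -0.2886, 0.2697]
tool_rot: [1.0, -0.012, 0.004, 0.003]
ft_force: [3.1, -0.5, 8.7]
grip_width: 0.0158
grip_force: 40.0
```

```bash
python3 -c "
from h import *
st();print(get_obs()['moment'])"
```

```text
t 18.225 grasp [ 0.5645 -0.2895  0.1057] yaw -1.5949 z [ 0.0075 -0.0055 -1.    ] q [-0.65   0.705  1.521  0.     0.906  0.945] F [ 3.1 -0.5  8.7] 0.015820188795467854 40.001011127606034
[ 0.0041848  -0.48560069 -0.04673806]
```

Call:
move_arm(commands=[[[0,0,-0.08,0,0,0],[0,0,-0.16,0,0,0],[0,0,-0.23,0,0,0],[0,0,-0.28,0,0,0],[0,0,-0.28,0,0,0]]])

```text
time: 18.85
position: [0.5632, -0.2886, 0.2788]
tool_rot: [1.0, -0.012, 0.004, 0.002]
ft_force: [6.3, -2.9, -0.2]
grip_width: 0.0157
grip_force: 40.0
```

```bash
python3 -c "
from h import *
st();print(get_obs()['moment'])"
```

```text
t 18.85 grasp [ 0.5643 -0.2894  0.1148] yaw -1.5945 z [ 0.007 -0.005 -1.   ] q [-0.65   0.692  1.517  0.     0.924  0.944] F [ 6.3 -2.9 -0.2] 0.015702445706346185 39.99820995144546
[-0.45192003 -1.1147464  -0.07703804]
```

Call:
move_arm(commands=[[[0,0,0,0,0,0],[0,0,0,0,0,0],[0,0,0,0,0,0],[0,0,0,0,0,0],[0,0,-1,0,0,0],[0,0,-2,0,0,0],[1,0,-3,0,0,0],[2.5,0,-4,0,0,0],[3.0,0,-4,0,0,0],[3.0,0,-4,0,0,0]]], claw=-1)

```text
time: 20.1
position: [0.6827, -0.2894, 0.4385]
tool_rot: [1.0, -0.011, 0.001, 0.0]
ft_force: [-0.9, 0.0, -0.0]
grip_width: 0.0866
grip_force: 0.0
```

```bash
python3 - <<'E'
from h import *
st()
c=camera("scene");W=cloud(c)
cv2.imwrite("pics/s5.png",cv2.resize(c["pixels"][165:345,140:360],None,fx=3.2,fy=3.2,interpolation=cv2.INTER_CUBIC))
for n in("scene","top"):
    c=camera(n);W=cloud(c)
    B=W[(W[...,2]>.113)&(W[...,2]<.13)&(abs(W[...,0]-.56)<.045)&(abs(W[...,1]+.288)<.045)]*1000
    if len(B)>9:print(n,len(B),cv2.minAreaRect(B[:,:2].astype(np.float32)),np.median(B[:,2]))
    H=W[(abs(W[...,2]-.034)<.004)&(W[...,0]>.525)&(W[...,0]<.605)&(W[...,1]>-.235)&(W[...,1]<-.13)]*1000
    if len(H)>9:print(" head rear y",np.percentile(H[:,1],[97,99]),np.median(H[:,2]))
E
```

```text
t 20.1 grasp [ 0.6829 -0.2895  0.2745] yaw -1.5923 z [ 1.2e-03 -8.0e-04 -1.0e+00] q [-0.551  0.668  1.061 -0.     1.412  1.041] F [-0.9  0.  -0. ] 0.08664272466597454 0.0
scene 95 ((570.9629516601562, -288.8888244628906), (45.12059783935547, 15.02295970916748), 1.3566299676895142) 121.41807721610934
 head rear y [-168.6183558  -167.85641546] 34.52694423936208
 head rear y [-169.6575291  -168.96996565] 33.73090541717487
```

View pics/s5.png

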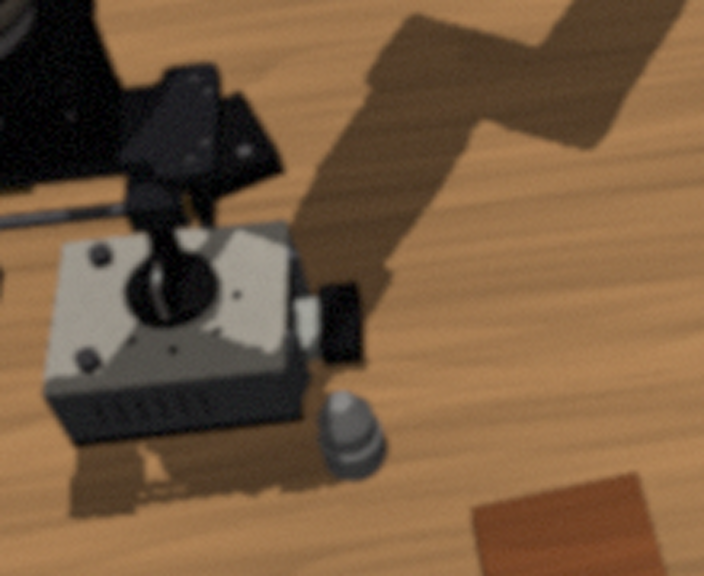

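The knob's white line points down at the third dot (173,350), its top is back at 121 mm, and the carrier is still home with the bystanders untouched. I'll hand in.

```bash
python3 -c "
from rig import *
print(hand_in())"
```

```text
the job is handed in; nothing more can be done
None
```

I handed in the job at about 20 s of the 64 s limit: the carrier is fully home in the port, the knob was then turned to the third mark and has sprung back out, and nothing else was moved.

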